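# Unscrew the left-hand centre nut of a vegetable cutter

### The arm

A 7-joint arm with a two-finger parallel gripper is mounted at the origin on the work surface. World frame = base frame: x ahead of the robot, y to its left, z up, the work surface at z = 0. Lengths are in m, angles in degrees, forces in N, time in s.
With the tool pointing down it reaches from about 0.425 to 0.875 m from the base axis. Payload 4.7 kg.
Tool frame: the origin (TCP) lies midway between the tips of the shut fingers; the grasp point (between the pads) lies 19 mm behind it; z points along the fingers, y is the line along which they close (so a half turn about z gives the same grasp; the last joint's range is limited). The gripper opens to 87 mm and grips with 3 to 60 N. Pads are 19 mm wide; open, the fingers measure 117 mm over their backs; the gripper's body (75 mm by 190 mm) begins 51 mm behind the grasp point.
Start: joints at [69.391, 18.392, -4.016, 83.108, 1.295, 78.541, -3.26], TCP at [0.237, -0.605, 0.223] pointing down, gripper open.
Joint ranges: [-163.93, 163.93], [-17.29, 119.83], [-79.2, 71.16], [3.27, 140.29], [-89.18, 269.18], [5.43, 117.66], [-154.24, 154.24]. Speed limits (degrees/s): [147.25, 147.25, 180, 180, 180, 180, 180].

### API

Orientations are given as [roll, pitch, yaw] about the fixed x, y, z axes, in that order (R = Rz(yaw) Ry(pitch) Rx(roll)).
In Python, from cell import env gives the robot as it stands. The module is installed in compiled form; this text tells all that it offers.
- The arm moves only by the tool send_rows, never from a script. Its argument "series" is a list of rows, each an object with "travel": the shift along the tool's x, y, z in cm, a list of three; "dr": the turn, a rotation vector about the tool's x, y, z in degrees, a list of three; "claw": the finger opening in cm, from 0 to 8.7. In form: [{"travel": [tx, ty, tz], "dr": [wx, wy, wz], "claw": claw}, ...]. A call has 1 to 12 rows; each row is the pose to reach, as a shift and turn from the pose commanded when the call began, along the tool's axes at that moment; what a row does not reach only later rows make up. A row lasts 1/12 s, in which the tool goes at most 41.7 mm and 7.16 degrees, less where a joint would pass 70% of its speed; a pose out of reach is approached as far as the arm can. A call with a gripper value outside its range is refused whole. The fingers move at their own pace and stop on an object; "grip_force" is the grip in N (left out, the last holds). Time passes only in rows, so rows that repeat a pose let the fingers close. It gives the time, the measured TCP pose, the force and the opening at its end, in the units of the state.
- env.get_obs(): the state, without advancing time (a new reading comes with each control period).
- env.read_camera(name): name is "scene" or "top" or "wrist"; returns the picture (400x640x3 uint8, blue, green, red); there is no depth.
- env.calibration(name): a dict with "fx", "fy", "cx", "cy" (pixels), "distortion" ([k1, k2, p1, p2, k3] as OpenCV has them; the pictures are not rectified), "cam_to_world" (4x4, takes a point from camera to world coordinates). Camera axes: x right, y down, z forward; pixel columns grow to the right and rows downward; lengths in m; the calibration is good to about 2 mm. A picture is of the moment at which its call begins: read the wrist's pose just before it. calibration takes no time and is no camera call; for the wrist camera it gives the pose at the moment of the call.
- env.sign_off(): hands the job in, once; it reports no verdict.
The state is a dict: "time_s": time; "qpos": joint angles; "joint_velocities": joint speeds; "effort": joint torques, N m; "tool_pos": TCP position; "tool_rot": TCP orientation; "force": force on the tool from outside, world axes, zero at the start; "wrist_torque": the same for the moment, N m; "grip_width": finger opening in m.
Only numpy, scipy, OpenCV 4.12 (cv2) and the standard library are available. Lean on these libraries where they do the work, as an engineer would, in place of code of your own. Each camera call takes 0.05 s, during which the arm holds its last target. There are 200 camera calls.

### The job

The slicing disc of the vegetable cutter has to come off for washing: unscrew the black hexagonal nut in the middle of the disc and take it off its stud. Its thread is left-handed, soft and done up firmly, so feel that it gives the way you turn it, then let it run up lightly without dragging it sideways, and lift only once you feel that it is off the thread. Set the nut down gently, flange down, on the bottom of the shallow steel pan that holds the white scraper, and leave the pan and everything else where it is.

Things in the scene. Friction and masses are not known exactly. Their poses are not given: they have to be found in the camera images.
- nut: Black plastic hexagonal hand nut, 110 g: 44 mm across flats, 51 across corners, 36 mm high (39 with the dome of its closed top); its lowest 6.5 mm are a round flange 53 mm across, so the flats are free from 7 to 36 mm above its underside. Origin: centre of the underside; z up along the thread; its y axis is square to one pair of flats, the other pairs lie at 60 degrees to it.
- nut_hex (a point): Point on the nut's axis 22 mm above its underside, mid-height of the flats. At the start the nut is tight on the stud, its underside on the disc's hub. Breaking it loose takes about 0.3 to 0.5 N m over the first fifth of a turn, then it runs freely; turned the wrong way it goes solid within a tenth of a turn.
- stud: Fixed upright steel stud in the middle of the cutter, 22 mm core, 32 mm over its coarse left-hand thread, hidden in the nut at the start. Origin: on its axis, level with the hub face, 186 mm above the table. A spring washer under the disc pushes the tight nut up against the thread with about 20 N and goes slack after 2 mm of rise. More than 45 N between nut and stud harms the thread, or more than 10 N once the nut is loose (3 mm up).
- stud_tip (a point): Tip of the stud, 25 mm above the hub face; the nut is clear of it when its underside is above it. The thread rises about 10 mm a turn, with about 1 mm of play sideways and along the axis. It ends somewhere below the tip, out of sight: only by feel can it be known that the nut is off the thread, when it lifts without resistance.
- cutter: Vegetable cutter of brushed aluminium, feed head removed, fixed: housing 250 x 230 mm, on it a round chamber 232 mm across, rim 183 mm above the table; chute in front (-x). Origin: on the table under the stud axis. In the chamber the slicing disc, 196 mm across, upper face 176 mm above the table, two low knives; its hub, 54 mm across, is 186 mm high. Disc and stud do not turn.
- pan: Shallow stainless steel pan, 265 x 162 mm over its rims (long side along its x), 40 mm deep, 0.7 kg, loose on the table. Origin: centre of the underside; the inner floor is 3 mm above it and measures 235 x 132 mm. A flat white scraper lies across the +x end of the floor; the rest is empty.
- scraper: Flat white plastic scraper, 105 mm long, 28 to 40 mm wide, 7 mm thick, lying in the pan across its +x end. Origin: centre of the underside. Leave it lying.
- pusher: Bystander: grey plastic feed pusher standing on the table between cutter and pan, 54 mm across, 132 mm high. Origin: centre of the underside.
- sauce: Bystander: brown glass bottle, 56 mm across, 190 mm high. Origin: centre of the underside.
- spice: Bystander: small clear jar with a black lid, 48 mm across, 85 mm high. Origin: centre of the underside.
- brush: Bystander: flat wooden brush, 230 mm long, lying on the table. Origin: under its middle.
- grater: Bystander: spare grating disc lying on the table, 196 mm across, 14 mm high. Origin: centre of the underside.

How it is judged:
By the outcome, as a careful person would: the job done as asked, in the order asked, and still so for the second after the job is handed in, with the robot touching nothing.
It also fails if it takes over 72 s, if anything falls off the work surface, if the arm or the gripper's body presses on something with over 40 N, if the wrist force passes 120 N, or if a joint passes its speed limit or range.

## Working session

There is one attempt and no reset: what is moved stays moved. The work goes in short steps, Python scripts to look and compute and a tool call to move; the robot and the scene stay as the last step left them, time stands still between calls to the robot, and variables do not carry over. Pictures are saved under pics/ and viewed, on a budget of 10 in all, crops included, one or two more only if the job needs it, and the job is handed in when it is done.

Besides the shell and the picture viewer there is one more tool, called after ">>>" in YAML: its name, and indented under it one key for each argument. send_rows: Moves the arm, as the interface text tells. Its arguments: {"type":"object","properties":{"series":{"type":"array"},"grip_force":{"type":"number"}},"required":["series"]}

```bash
mkdir -p pics
cat > h.py <<'E'
import numpy as np, cv2, json
from cell import env
from scipy.spatial.transform import Rotation as R
def cal(n):
    c=env.calibration(n); K=np.array([[c['fx'],0,c['cx']],[0,c['fy'],c['cy']],[0,0,1]]); return K,np.array(c['distortion'],float),np.array(c['cam_to_world'])
def ray(c,uv):
    K,d,T=c; p=cv2.undistortPoints(np.array(uv,float).reshape(-1,1,2),K,d).reshape(-1,2)
    v=np.c_[p,np.ones(len(p))]@T[:3,:3].T; return T[:3,3],v
def plane(c,uv,z):
    o,v=ray(c,uv); return o+v*((z-o[2])/v[:,2])[:,None]
def proj(c,P):
    K,d,T=c; Ti=np.linalg.inv(T); q=np.atleast_2d(P)@Ti[:3,:3].T+Ti[:3,3]
    return cv2.projectPoints(q.reshape(-1,1,3),np.zeros(3),np.zeros(3),K,d)[0].reshape(-1,2)
def grab(n,f=None):
    c=cal(n); im=env.read_camera(n)
    if f: cv2.imwrite('pics/'+f,im)
    return c,im
E
python3 - <<'E'
from h import *
for n in ('scene','top'):
    c,im=grab(n,n+'0.png'); print(n,c[2].round(3).tolist(),c[0][0,0])
o=env.get_obs(); print(o)
E
```

```text
scene [[-0.48, 0.45, -0.753, 1.735], [0.877, 0.238, -0.417, 0.608], [-0.009, -0.86, -0.509, 0.929], [0.0, 0.0, 0.0, 1.0]] 454.28947419348253
top [[-0.004, -0.992, 0.127, 0.402], [-1.0, 0.003, -0.008, -0.009], [0.008, -0.127, -0.992, 1.601], [0.0, 0.0, 0.0, 1.0]] 448.7001229793207
{'time_s': 0.1, 'qpos': array([69.391386  , 18.43640378, -4.01791322, 83.16641357,  1.29660332,
       78.54179107, -3.2595907 ]), 'joint_velocities': array([ 0.07605566,  0.02373914, -0.05193804, -0.197781  , -0.00321237,
        0.1185178 , -0.0194308 ]), 'effort': array([-5.04094041e-04, -4.92572057e+01, -4.06045401e-01, -3.13398314e+01,
       -6.41870778e-02,  3.95315664e-02,  7.69318126e-05]), 'tool_pos': array([ 0.2371338 , -0.60467418,  0.22156632]), 'tool_rot': array([-1.79900723e+02,  6.22811931e-03,  2.14211702e+01]), 'force': array([ 0.32721663,  0.29738804, -0.81959513]), 'wrist_torque': array([ 0.00055343, -0.0037951 ,  0.01464148]), 'grip_width': 0.08704514509255039}
```

View pics/top0.png

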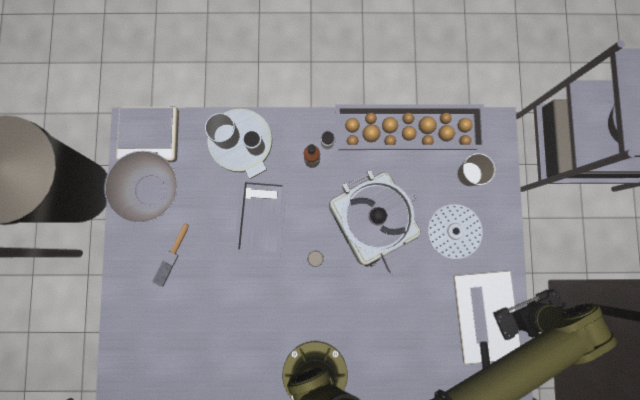

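View pics/scene0.png

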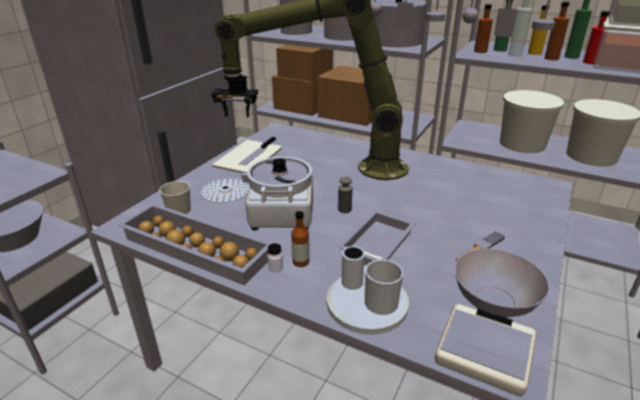

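The top view shows the nut at about (378,215), the pusher at (315,258) and the pan at about (240–283, 183–250), with the scraper at (262,194). The scene view agrees with that layout.

Run:
```python
from h import *
c,im=grab('top')
g=cv2.cvtColor(im,cv2.COLOR_BGR2GRAY)
m=(g[195:235,358:398]<60).astype(np.uint8)
n,l,s,ce=cv2.connectedComponentsWithStats(m); 
for i in range(1,n): print(s[i],ce[i]+[358,195])
print('nut',plane(c,[378,215],.222))
h=proj(cal('top'),[[0,0,0]])
w=(im[175:260,235:300].min(axis=2)>215).astype(np.uint8)
n,l,s,ce=cv2.connectedComponentsWithStats(w)
for i in range(1,n):
    if s[i,4]>20: print('white',s[i],plane(c,ce[i]+[235,175],.01))
print('pusher',plane(c,[315,258],.132),'sauce',plane(c,[312,148],.19))
cr=cv2.resize(im[140:280,220:430],None,fx=3.8,fy=3.8,interpolation=cv2.INTER_CUBIC)
cv2.imwrite('pics/crop0.png',cr)
K,d,T=cal('wrist'); print(T.round(3).tolist(),K.round(1).tolist())
```

```text
[ 12  13  17  16 189] [377.8994709 215.2962963]
nut [[ 0.52552397 -0.19802408  0.222     ]]
white [ 11  13  30  10 201] [[0.62452586 0.19466884 0.01      ]]
pusher [[ 0.39428085 -0.00275609  0.132     ]] sauce [[0.74541165 0.00568728 0.19      ]]
[[0.364, -0.894, -0.262, 0.31], [-0.931, -0.35, -0.101, -0.578], [-0.001, 0.281, -0.96, 0.385], [0.0, 0.0, 0.0, 1.0]] [[352.8, 0.0, 314.8], [0.0, 352.8, 197.2], [0.0, 0.0, 1.0]]
```

View pics/crop0.png

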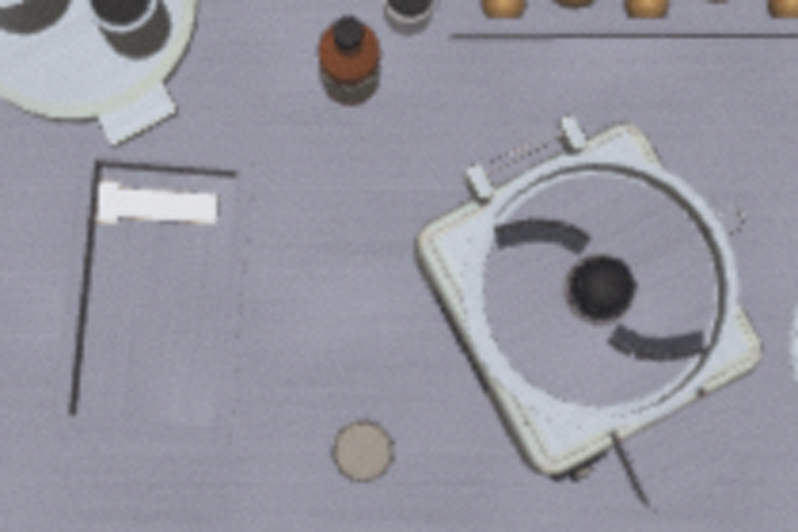

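>>> send_rows:
  series:
    - {"travel": [0, 0, -8], "dr": [0, 0, 0], "claw": 8.7}
    - {"travel": [0, 0, -11.3], "dr": [0, 0, 0], "claw": 8.7}
    - {"travel": [41.7, -27.4, -11.3], "dr": [0, 0, 0], "claw": 8.7}
    - {"travel": [41.7, -27.4, -11.3], "dr": [0, 0, 0], "claw": 8.7}
    - {"travel": [41.7, -27.4, -11.3], "dr": [0, 0, 0], "claw": 8.7}
    - {"travel": [41.7, -27.4, -11.3], "dr": [0, 0, 0], "claw": 8.7}
    - {"travel": [41.7, -27.4, -11.3], "dr": [0, 0, 0], "claw": 8.7}
    - {"travel": [41.7, -27.4, -11.3], "dr": [0, 0, 0], "claw": 8.7}
    - {"travel": [41.7, -27.4, -11.3], "dr": [0, 0, 0], "claw": 8.7}
    - {"travel": [41.7, -27.4, -11.3], "dr": [0, 0, 0], "claw": 8.7}
    - {"travel": [41.7, -27.4, -11.3], "dr": [0, 0, 0], "claw": 8.7}
    - {"travel": [41.7, -27.4, -11.3], "dr": [0, 0, 0], "claw": 8.7}

```text
time_s: 1.15
tool_pos: [0.4781, -0.2637, 0.3307]
tool_rot: [180.0, 0.0, 21.4]
force: [1.7, -0.9, 0.4]
grip_width: 0.0867
```

```bash
python3 -c "
from h import *
o=env.get_obs();print(o['time_s'],o['tool_pos'],o['tool_rot'],o['qpos'].round(1),o['force'])"
```

```text
1.15 [ 0.47814144 -0.26369914  0.33067429] [1.79982643e+02 1.52532669e-02 2.14053750e+01] [ 45.5   4.9 -20.9  87.2   1.8  88.2 -43.9] [ 1.70490536 -0.94832912  0.35192298]
```

>>> send_rows:
  series:
    - {"travel": [3.4, -2.2, 0], "dr": [0, 0, 0], "claw": 8.7}
    - {"travel": [6.8, -4.4, 0], "dr": [0, 0, 0], "claw": 8.7}
    - {"travel": [6.8, -4.4, 0], "dr": [0, 0, 0], "claw": 8.7}
    - {"travel": [6.8, -4.4, 0], "dr": [0, 0, 0], "claw": 8.7}

```text
time_s: 1.48
tool_pos: [0.5259, -0.1965, 0.3303]
tool_rot: [-179.9, -0.0, 21.8]
force: [0.2, -1.2, -0.5]
grip_width: 0.0868
```

```bash
python3 -c "
from h import *
o=env.get_obs();print(o['time_s'],o['tool_pos'],o['tool_rot'],o['qpos'].round(1),o['force'])
c,im=grab('wrist','w0.png')
np.savez('w0',K=c[0],d=c[1],T=c[2])
print(proj(c,[0.5255,-.198,.225]))"
```

```text
1.4833 [ 0.52594446 -0.19651466  0.33029099] [-1.79948710e+02 -1.59863213e-03  2.17893451e+01] [ 40.1   7.2 -24.7  85.1   3.   88.5 -52.8] [ 0.16603367 -1.23241613 -0.4613209 ]
[[314.97590512 197.3913135 ]]
```

View pics/w0.png

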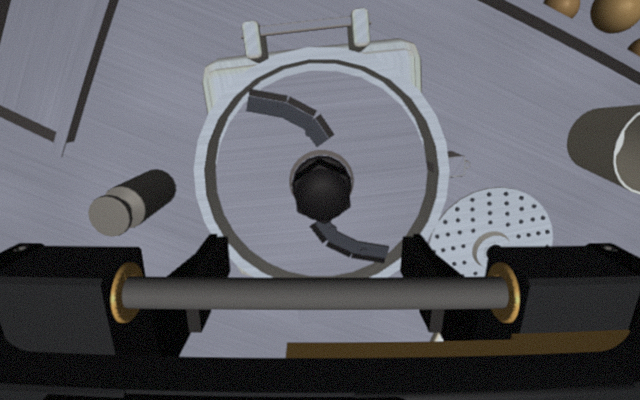

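The wrist view shows the nut at about (321,190), with hub and disc around it. I need its hex orientation from a contrast-stretched crop.

Run:
```python
from h import *
im=cv2.imread('pics/w0.png').astype(float)[145:240,275:370]
a=np.clip((im-10)*3.2,0,255).astype(np.uint8)
a=cv2.resize(a,(600,600),interpolation=cv2.INTER_CUBIC)
cv2.imwrite('pics/w0c.png',a)
```

```text
(no output)
```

View pics/w0c.png

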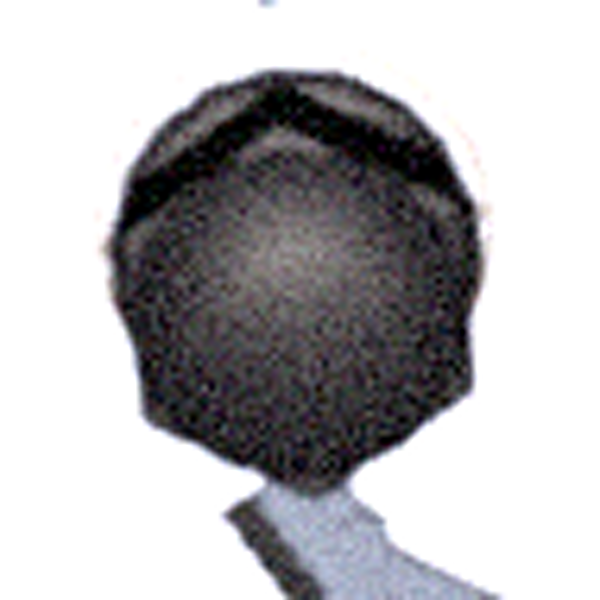

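The crop shows the top hexagon with corners at about (283,130), (468,205), (472,388), (313,490), (145,412) and (120,235). I'll cast those onto z=0.222.

Run:
```python
from h import *
z=np.load('w0.npz'); c=(z['K'],z['d'],z['T'])
p=np.array([[283,130],[468,205],[472,388],[313,490],[145,412],[120,235]],float)/(600/95)+[275,145]-.5+.08
P=plane(c,p,.222)[:,:2]; m=P.mean(0); d=P-m
a=np.degrees(np.arctan2(d[:,1],d[:,0])); print(m,np.hypot(*d.T)*1e3,a, (a%60))
r=np.exp(6j*np.radians(a)); print('corner angle',np.degrees(np.angle(r.mean()))/6)
# centre from silhouette of flange/hex contour
im=cv2.imread('pics/w0.png',0); mk=(im[145:225,275:370]<75).astype(np.uint8)
# blob centre in hub: fit opposite corners
print([(P[i]+P[i+3])/2 for i in range(3)])
# hub circle: gray ring
```

```text
[ 0.52941484 -0.20256905] [23.49058873 25.06314507 24.20824919 24.00302601 23.85791711 24.74086464] [  27.25621307  -34.58799949  -92.83323281 -153.9487165   145.635329
   87.82490179] [27.25621307 25.41200051 27.16676719 26.0512835  25.635329   27.82490179]
corner angle 26.55769349730855
[array([ 0.52907385, -0.20246083]), array([ 0.52988463, -0.20294947]), array([ 0.52928605, -0.20229686])]
```

>>> send_rows:
  series:
    - {"travel": [0.1, 0.7, 0], "dr": [0, 0, -7], "claw": 8.7}
    - {"travel": [0.1, 0.7, 0], "dr": [0, 0, -14], "claw": 8.7}
    - {"travel": [0.1, 0.7, 0], "dr": [0, 0, -21], "claw": 8.7}
    - {"travel": [0.1, 0.7, 0], "dr": [0, 0, -28], "claw": 8.7}
    - {"travel": [0.1, 0.7, 2], "dr": [0, 0, -35], "claw": 8.7}
    - {"travel": [0.1, 0.7, 4], "dr": [0, 0, -42], "claw": 8.7}
    - {"travel": [0.1, 0.7, 6], "dr": [0, 0, -49], "claw": 8.7}
    - {"travel": [0.1, 0.7, 8], "dr": [0, 0, -56], "claw": 8.7}
    - {"travel": [0.1, 0.7, 8], "dr": [0, 0, -62], "claw": 8.7}
    - {"travel": [0.1, 0.7, 8], "dr": [0, 0, -64.7], "claw": 8.7}
    - {"travel": [0.1, 0.7, 8], "dr": [0, 0, -64.7], "claw": 8.7}
    - {"travel": [0.1, 0.7, 8], "dr": [0, 0, -64.7], "claw": 8.7}

```text
time_s: 2.53
tool_pos: [0.5274, -0.2079, 0.2506]
tool_rot: [-180.0, 0.0, 85.8]
force: [-0.4, 0.8, -0.4]
grip_width: 0.0873
```

```bash
python3 -c "
from h import *
c,im=grab('wrist','w1.png')
o=env.get_obs();print(o['time_s'],o['tool_pos'],o['tool_rot'],o['qpos'].round(1),o['force'])
cv2.imwrite('pics/w1c.png',cv2.resize(np.clip(im[110:350,140:500]*1.6,0,255).astype(np.uint8),None,fx=2.2,fy=2.2,interpolation=cv2.INTER_CUBIC))
"
```

```text
2.5833 [ 0.5276529  -0.20747294  0.25070197] [-1.79997967e+02  3.85476463e-02  8.58917551e+01] [ 44.5   9.4 -28.8  92.    4.6  79.8  11.1] [-0.18057806  0.53136792  0.44695821]
```

View pics/w1c.png

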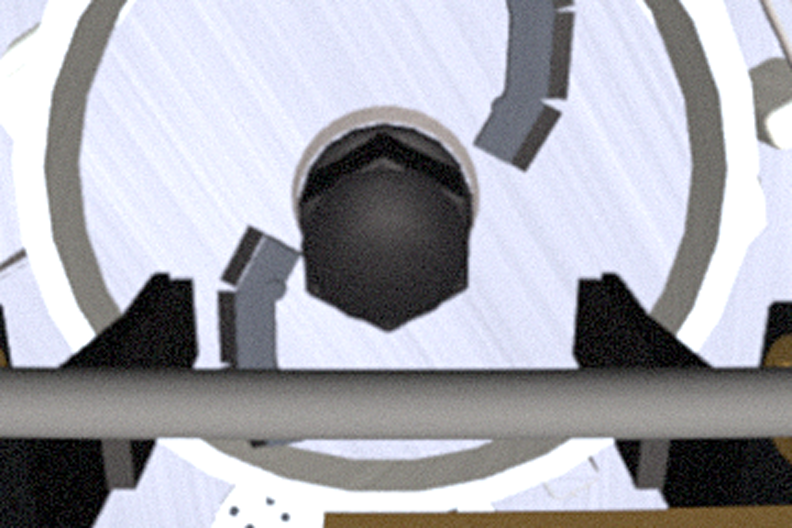

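The nut looks square to the fingers: side flats vertical in the crop, with corners at about (385,165), (468,200), (468,290), (388,330), (307,290) and (303,200). I'll recompute its centre.

Run:
```python
from h import *
c=cal('wrist'); o=env.get_obs()
p=np.array([[385,165],[468,200],[468,290],[388,330],[307,290],[303,200]],float)/2.2+[140,110]-.27
P=plane(c,p,.222)[:,:2]; m=P.mean(0); d=P-m
a=np.degrees(np.arctan2(d[:,1],d[:,0])); print(m,np.hypot(*d.T)*1e3,a%60)
im=cv2.imread('pics/w1.png',0)
mk=(im<60).astype(np.uint8)
b=(mk[165:262,260:370]); 
# hexagon left/right sides columns at rows 225..235
for r in (215,225,235): x=np.flatnonzero(im[r,250:380]<70)+250; print(r,x.min(),x.max(),plane(c,[[x.min()-.5,r],[x.max()+.5,r]],.215))
Rm=R.from_euler('xyz',o['tool_rot'],degrees=True).as_matrix()
print(o['time_s'],o['tool_pos'],o['tool_rot'],'tool-frame offset of nut (mm)',Rm.T@(np.r_[m,.222]-o['tool_pos'])*1e3)
```

```text
[ 0.5292851  -0.20237392] [22.30944575 24.70664983 24.96788387 23.95161339 24.4953138  25.17536431] [26.87648885 27.55820371 26.64965306 26.82746071 25.61787345 24.76259251]
215 252 353 [[ 0.49141719 -0.19770607  0.215     ]
 [ 0.55206286 -0.20211472  0.215     ]]
225 250 352 [[ 0.48942089 -0.20394728  0.215     ]
 [ 0.55120312 -0.20842978  0.215     ]]
235 258 352 [[ 0.49346028 -0.2107316   0.215     ]
 [ 0.55093569 -0.2149034   0.215     ]]
2.5833 [ 0.5276529  -0.20747294  0.25070197] [-1.79997967e+02  3.85476463e-02  8.58917551e+01] tool-frame offset of nut (mm) [ 5.2221601   1.26372091 28.69841444]
```

>>> send_rows:
  series:
    - {"travel": [0.52, 0.13, 0], "dr": [0, 0, 0], "claw": 8.7}
    - {"travel": [0.52, 0.13, 1.5], "dr": [0, 0, -0.5], "claw": 8.7}
    - {"travel": [0.52, 0.13, 3], "dr": [0, 0, -0.5], "claw": 8.7}
    - {"travel": [0.52, 0.13, 4.5], "dr": [0, 0, -0.5], "claw": 8.0}
    - {"travel": [0.52, 0.13, 5.4], "dr": [0, 0, -0.5], "claw": 7.0}
    - {"travel": [0.52, 0.13, 5.4], "dr": [0, 0, -0.5], "claw": 6.0}
    - {"travel": [0.52, 0.13, 5.4], "dr": [0, 0, -0.5], "claw": 5.2}
    - {"travel": [0.52, 0.13, 5.4], "dr": [0, 0, -0.5], "claw": 5.2}
  grip_force: 5

```text
time_s: 3.25
tool_pos: [0.5305, -0.2009, 0.1976]
tool_rot: [179.9, 0.0, 86.6]
force: [0.0, -1.1, 0.1]
grip_width: 0.0613
```

```bash
cat > s.py <<'E'
from h import *
o=env.get_obs();print(o['time_s'],o['tool_pos'].round(5),o['tool_rot'].round(2),'j7',o['qpos'][6].round(1),'F',o['force'].round(1),'M',o['wrist_torque'].round(2),'w',o['grip_width'].round(4))
Rm=R.from_euler('xyz',o['tool_rot'],degrees=True).as_matrix()
print('F in tool',(Rm.T@o['force']).round(1),'nut c in tool mm',(Rm.T@(np.array([.5293,-.2024,.196])-o['tool_pos'])*1e3).round(2))
E
python3 s.py
```

```text
Traceback (most recent call last):
  File "s.py", line 2, in <module>
    o=env.get_obs();print(o['time_s'],o['tool_pos'].round(5),o['tool_rot'].round(2),'j7',o['qpos'][6].round(1),'F',o['force'].round(1),'M',o['wrist_torque'].round(2),'w',o['grip_width'].round(4))
                                                                                                                                                                          ^^^^^^^^^^^^^^^^^^^^^
AttributeError: 'float' object has no attribute 'round'
```

>>> send_rows:
  series:
    - {"travel": [0, 0, 0], "dr": [0, 0, 0], "claw": 5.2}
    - {"travel": [0, 0, 0], "dr": [0, 0, 0], "claw": 5.0}

```text
time_s: 3.42
tool_pos: [0.5305, -0.201, 0.1976]
tool_rot: [179.9, 0.0, 86.6]
force: [0.6, -0.1, -0.9]
grip_width: 0.0529
```

```bash
sed -i "s/o\['grip_width'\].round(4)/round(o['grip_width'],4)/" s.py; python3 s.py
```

```text
3.4167 [ 0.53046 -0.20098  0.19757] [1.7991e+02 4.0000e-02 8.6610e+01] j7 10.3 F [ 0.6 -0.1 -0.9] M [-0.05 -0.12  0.03] w 0.0529
F in tool [-0.1  0.6  0.9] nut c in tool mm [-1.48 -1.07  1.57]
```

>>> send_rows:
  series:
    - {"travel": [-0.15, -0.11, 0.12], "dr": [0, 0, 0], "claw": 5.0}
    - {"travel": [-0.15, -0.11, 0.12], "dr": [0, 0, 0], "claw": 4.7}
    - {"travel": [-0.15, -0.11, 0.12], "dr": [0, 0, 0], "claw": 4.3}
    - {"travel": [-0.15, -0.11, 0.12], "dr": [0, 0, 0], "claw": 4.0}
    - {"travel": [-0.15, -0.11, 0.12], "dr": [0, 0, 0], "claw": 4.0}
    - {"travel": [-0.15, -0.11, 0.12], "dr": [0, 0, 0], "claw": 4.0}

```text
time_s: 3.92
tool_pos: [0.5278, -0.2024, 0.1954]
tool_rot: [-179.9, 0.0, 86.6]
force: [-3.9, 0.1, 2.6]
grip_width: 0.0441
```

```bash
python3 s.py
```

```text
3.9167 [ 0.52784 -0.20245  0.19537] [-1.7989e+02  2.0000e-02  8.6610e+01] j7 10.5 F [-3.9  0.1  2.6] M [-0.04  0.87  0.08] w 0.0441
F in tool [-0.1 -3.9 -2.6] nut c in tool mm [ 0.13  1.46 -0.64]
```

>>> send_rows:
  series:
    - {"travel": [0, -0.15, 0], "dr": [0, 0, 0], "claw": 4.0}
    - {"travel": [0, -0.15, 0], "dr": [0, 0, 0], "claw": 4.0}
    - {"travel": [0, -0.15, 0], "dr": [0, 0, 0], "claw": 4.0}

```text
time_s: 4.17
tool_pos: [0.5278, -0.2024, 0.1954]
tool_rot: [179.9, 0.0, 86.6]
force: [1.6, -1.2, -1.4]
grip_width: 0.0439
```

```bash
python3 s.py
```

```text
4.1667 [ 0.52784 -0.20245  0.19541] [1.7991e+02 3.0000e-02 8.6610e+01] j7 10.6 F [ 1.6 -1.2 -1.4] M [-0.26 -0.32  0.04] w 0.0439
F in tool [-1.1  1.7  1.4] nut c in tool mm [ 0.13  1.46 -0.59]
```

>>> send_rows:
  series:
    - {"travel": [0, 0.04, 0], "dr": [0, 0, 0], "claw": 3.8}
    - {"travel": [0, 0.04, 0], "dr": [0, 0, 0], "claw": 3.8}
    - {"travel": [0, 0.04, 0], "dr": [0, 0, 0], "claw": 3.8}
    - {"travel": [0, 0.04, 0], "dr": [0, 0, 3], "claw": 3.8}
    - {"travel": [0, 0.04, -0.01], "dr": [0, 0, 6], "claw": 3.8}
    - {"travel": [0, 0.04, -0.02], "dr": [0, 0, 9], "claw": 3.8}
  grip_force: 50

```text
time_s: 4.67
tool_pos: [0.5277, -0.2021, 0.1956]
tool_rot: [180.0, 0.0, 77.5]
force: [-0.4, -1.3, -1.2]
grip_width: 0.0439
```

```bash
python3 s.py
```

```text
4.6667 [ 0.52769 -0.20211  0.19559] [1.800e+02 1.000e-02 7.752e+01] j7 1.6 F [-0.4 -1.3 -1.2] M [-0.29 -0.2   0.43] w 0.0439
F in tool [-1.4 -0.1  1.2] nut c in tool mm [ 0.06  1.63 -0.41]
```

It gives: about 0.43 N m, turning with me, side forces about 1 N. I'll continue along the helix.

>>> send_rows:
  series:
    - {"travel": [0, 0, -0.01], "dr": [0, 0, 4], "claw": 3.8}
    - {"travel": [0, 0, -0.03], "dr": [0, 0, 10], "claw": 3.8}
    - {"travel": [0, 0, -0.05], "dr": [0, 0, 16], "claw": 3.8}
    - {"travel": [0, 0, -0.06], "dr": [0, 0, 22], "claw": 3.8}
    - {"travel": [0, 0, -0.08], "dr": [0, 0, 28], "claw": 3.8}
    - {"travel": [0, 0, -0.1], "dr": [0, 0, 34], "claw": 3.8}
    - {"travel": [0, 0, -0.11], "dr": [0, 0, 40], "claw": 3.8}
    - {"travel": [0, 0, -0.13], "dr": [0, 0, 46], "claw": 3.8}

```text
time_s: 5.33
tool_pos: [0.5286, -0.2014, 0.1969]
tool_rot: [180.0, -0.1, 31.4]
force: [4.5, -1.3, -2.0]
grip_width: 0.0437
```

```bash
python3 s.py
```

```text
5.3333 [ 0.52862 -0.20143  0.19685] [ 1.7997e+02 -1.0000e-01  3.1400e+01] j7 -43.8 F [ 4.5 -1.3 -2. ] M [-0.15 -0.67  0.28] w 0.0437
F in tool [3.2 3.5 2. ] nut c in tool mm [0.08 1.18 0.85]
```

>>> send_rows:
  series:
    - {"travel": [0, 0, 0], "dr": [0, 0, 0], "claw": 4.8}
    - {"travel": [0, 0, 0], "dr": [0, 0, 0], "claw": 4.8}
    - {"travel": [0, 0, 0], "dr": [0, 0, 0], "claw": 4.8}
  grip_force: 5

```text
time_s: 5.58
tool_pos: [0.5275, -0.2019, 0.1969]
tool_rot: [-180.0, 0.0, 31.8]
force: [-1.0, 0.2, 0.3]
grip_width: 0.0475
```

```bash
python3 s.py
```

```text
5.5833 [ 0.52747 -0.20194  0.19694] [-1.7997e+02  1.0000e-02  3.1760e+01] j7 -43.4 F [-1.   0.2  0.3] M [-0.02 -0.    0.06] w 0.0475
F in tool [-0.8 -0.7 -0.3] nut c in tool mm [1.31 1.35 0.94]
```

>>> send_rows:
  series:
    - {"travel": [0, 0, 0], "dr": [0, 0, 0], "claw": 4.3}
    - {"travel": [0, 0, 0], "dr": [0, 0, 0], "claw": 4.0}
    - {"travel": [0, 0, 0], "dr": [0, 0, 0], "claw": 4.0}
    - {"travel": [0, 0, 0], "dr": [0, 0, 0], "claw": 4.0}

```text
time_s: 5.92
tool_pos: [0.5275, -0.2021, 0.1969]
tool_rot: [-180.0, 0.0, 31.6]
force: [-1.3, 0.3, -0.1]
grip_width: 0.0442
```

```bash
python3 s.py
```

```text
5.9167 [ 0.52748 -0.20214  0.19692] [-1.7999e+02  1.0000e-02  3.1650e+01] j7 -43.5 F [-1.3  0.3 -0.1] M [0.08 0.12 0.06] w 0.0442
F in tool [-1.  -0.9  0.1] nut c in tool mm [1.41 1.18 0.92]
```

>>> send_rows:
  series:
    - {"travel": [0.03, 0.01, 0], "dr": [0, 0, 0], "claw": 3.8}
    - {"travel": [0.03, 0.01, 0], "dr": [0, 0, 3], "claw": 3.8}
    - {"travel": [0.03, 0.01, -0.02], "dr": [0, 0, 9], "claw": 3.8}
    - {"travel": [0.03, 0.01, -0.04], "dr": [0, 0, 15], "claw": 3.8}
    - {"travel": [0.03, 0.01, -0.06], "dr": [0, 0, 21], "claw": 3.8}
    - {"travel": [0.03, 0.01, -0.07], "dr": [0, 0, 26], "claw": 3.8}
    - {"travel": [0.03, 0.01, -0.08], "dr": [0, 0, 30], "claw": 3.8}
  grip_force: 30

```text
time_s: 6.5
tool_pos: [0.5272, -0.2023, 0.1971]
tool_rot: [-180.0, 0.1, 1.4]
force: [-0.4, 0.2, -0.6]
grip_width: 0.0437
```

```bash
python3 s.py
```

```text
6.5 [ 0.52719 -0.2023   0.19712] [-1.7999e+02  1.0000e-01  1.3600e+00] j7 -73.4 F [-0.4  0.2 -0.6] M [-0.01  0.3  -0.03] w 0.0437
F in tool [-0.4 -0.2  0.7] nut c in tool mm [2.11 0.15 1.11]
```

>>> send_rows:
  series:
    - {"travel": [0, 0, 0], "dr": [0, 0, 0], "claw": 3.8}
    - {"travel": [0, 0, -0.02], "dr": [0, 0, 6], "claw": 3.8}
    - {"travel": [0, 0, -0.04], "dr": [0, 0, 13], "claw": 3.8}
    - {"travel": [0, 0, -0.06], "dr": [0, 0, 20], "claw": 3.8}
    - {"travel": [0, 0, -0.08], "dr": [0, 0, 27], "claw": 3.8}
    - {"travel": [0, 0, -0.09], "dr": [0, 0, 34], "claw": 3.8}
    - {"travel": [0, 0, -0.11], "dr": [0, 0, 41], "claw": 3.8}
    - {"travel": [0, 0, -0.13], "dr": [0, 0, 48], "claw": 3.8}
    - {"travel": [0, 0, -0.15], "dr": [0, 0, 55], "claw": 3.8}
    - {"travel": [0, 0, -0.17], "dr": [0, 0, 60], "claw": 3.8}
    - {"travel": [0, 0, -0.17], "dr": [0, 0, 62], "claw": 3.8}
    - {"travel": [0, 0, -0.17], "dr": [0, 0, 62], "claw": 3.8}
  grip_force: 6

```text
time_s: 7.5
tool_pos: [0.5276, -0.2016, 0.199]
tool_rot: [180.0, 0.1, -60.3]
force: [-0.6, 2.2, -1.3]
grip_width: 0.0437
```

```bash
python3 s.py
```

```text
7.5 [ 0.52762 -0.20156  0.19899] [ 1.7997e+02  7.0000e-02 -6.0300e+01] j7 -134.3 F [-0.6  2.2 -1.3] M [ 0.42  0.24 -0.02] w 0.0437
F in tool [-2.2 -0.6  1.3] nut c in tool mm [ 1.56 -1.04  2.98]
```

>>> send_rows:
  series:
    - {"travel": [0, 0, 0], "dr": [0, 0, 0], "claw": 5.0}
    - {"travel": [0, 0, 0], "dr": [0, 0, 0], "claw": 6.4}
    - {"travel": [0, 0, 0], "dr": [0, 0, 0], "claw": 6.6}
    - {"travel": [0, 0, 0], "dr": [0, 0, -4], "claw": 6.6}
    - {"travel": [0, 0, 0], "dr": [0, 0, -11], "claw": 6.6}
    - {"travel": [0, 0, 0], "dr": [0, 0, -18], "claw": 6.6}
    - {"travel": [0, 0, 0], "dr": [0, 0, -25], "claw": 6.6}
    - {"travel": [0, 0, 0], "dr": [0, 0, -32], "claw": 6.6}
    - {"travel": [0, 0, 0], "dr": [0, 0, -39], "claw": 6.6}
    - {"travel": [0, 0, 0], "dr": [0, 0, -46], "claw": 6.6}
    - {"travel": [0, 0, 0], "dr": [0, 0, -53], "claw": 6.6}
    - {"travel": [0, 0, 0], "dr": [0, 0, -60], "claw": 6.6}

```text
time_s: 8.5
tool_pos: [0.5282, -0.2024, 0.1997]
tool_rot: [180.0, -0.0, 0.0]
force: [0.7, 0.3, -0.8]
grip_width: 0.0659
```

>>> send_rows:
  series:
    - {"travel": [0, 0, 0], "dr": [0, 0, -7], "claw": 6.6}
    - {"travel": [0, 0, 0], "dr": [0, 0, -14], "claw": 6.6}
    - {"travel": [0, 0, 0], "dr": [0, 0, -21], "claw": 6.6}
    - {"travel": [0, 0, 0], "dr": [0, 0, -28], "claw": 6.6}
    - {"travel": [0, 0, 0], "dr": [0, 0, -35], "claw": 6.6}
    - {"travel": [0, 0, 0], "dr": [0, 0, -42], "claw": 6.6}
    - {"travel": [0, 0, 0], "dr": [0, 0, -49], "claw": 6.6}
    - {"travel": [0, 0, 0], "dr": [0, 0, -56], "claw": 6.6}
    - {"travel": [0, 0, 0], "dr": [0, 0, -63], "claw": 6.6}
    - {"travel": [0, 0, 0], "dr": [0, 0, -70], "claw": 6.6}
    - {"travel": [0, 0, 0], "dr": [0, 0, -77], "claw": 6.6}
    - {"travel": [0, 0, 0], "dr": [0, 0, -84], "claw": 6.6}

```text
time_s: 9.5
tool_pos: [0.5282, -0.2024, 0.1997]
tool_rot: [180.0, 0.0, 84.0]
force: [-0.1, 0.0, 1.1]
grip_width: 0.0661
```

>>> send_rows:
  series:
    - {"travel": [0, 0, 0], "dr": [0, 0, -7], "claw": 6.6}
    - {"travel": [0, 0, 0], "dr": [0, 0, -14], "claw": 6.6}
    - {"travel": [0, 0, 0], "dr": [0, 0, -21], "claw": 6.6}
    - {"travel": [0, 0, 0], "dr": [0, 0, -28], "claw": 6.6}
    - {"travel": [0, 0, 0], "dr": [0, 0, -35], "claw": 6.6}
    - {"travel": [0, 0, 0], "dr": [0, 0, -42], "claw": 6.6}
    - {"travel": [0, 0, 0], "dr": [0, 0, -49], "claw": 6.6}
    - {"travel": [0, 0, 0], "dr": [0, 0, -56], "claw": 6.6}
    - {"travel": [0, 0, 0], "dr": [0, 0, -63], "claw": 6.6}
    - {"travel": [0, 0, 0], "dr": [0, 0, -70], "claw": 6.6}
    - {"travel": [0, 0, 0], "dr": [0, 0, -77], "claw": 6.6}
    - {"travel": [0, 0, 0], "dr": [0, 0, -84], "claw": 6.6}

```text
time_s: 10.5
tool_pos: [0.5282, -0.2024, 0.1997]
tool_rot: [-180.0, 0.1, 168.0]
force: [0.7, -0.2, -0.9]
grip_width: 0.0662
```

```bash
python3 s.py
```

```text
10.5 [ 0.52818 -0.20245  0.19974] [-1.7998e+02  5.0000e-02  1.6800e+02] j7 90.6 F [ 0.7 -0.2 -0.9] M [ 0.06 -0.07  0.  ] w 0.0662
F in tool [-0.7 -0.   0.9] nut c in tool mm [-1.08  0.28  3.74]
```

>>> send_rows:
  series:
    - {"travel": [0.03, 0.02, 0], "dr": [0, 0, -6], "claw": 6.6}
    - {"travel": [0.03, 0.02, 0], "dr": [0, 0, -12.2], "claw": 5.5}
    - {"travel": [0.03, 0.02, 0], "dr": [0, 0, -12.2], "claw": 4.5}
    - {"travel": [0.03, 0.02, 0], "dr": [0, 0, -12.2], "claw": 3.8}
    - {"travel": [0.03, 0.02, 0], "dr": [0, 0, -12.2], "claw": 3.8}
    - {"travel": [0.03, 0.02, 0], "dr": [0, 0, -12.2], "claw": 3.8}
    - {"travel": [0.03, 0.02, 0], "dr": [0, 0, -12.2], "claw": 3.8}

```text
time_s: 11.08
tool_pos: [0.5278, -0.2023, 0.1996]
tool_rot: [-180.0, 0.0, 179.7]
force: [0.3, -0.6, 0.5]
grip_width: 0.0442
```

```bash
python3 s.py
```

```text
11.0833 [ 0.52776 -0.20225  0.1996 ] [-1.7996e+02  2.0000e-02  1.7974e+02] j7 102.1 F [ 0.3 -0.6  0.5] M [-0.09 -0.13 -0.  ] w 0.0442
F in tool [-0.3 -0.6 -0.5] nut c in tool mm [-1.54 -0.14  3.6 ]
```

Centred, with forces below 1 N. Next is the running stroke.

>>> send_rows:
  series:
    - {"travel": [0, 0, -0.01], "dr": [0, 0, 4], "claw": 3.8}
    - {"travel": [0, 0, -0.03], "dr": [0, 0, 11], "claw": 3.8}
    - {"travel": [0, 0, -0.05], "dr": [0, 0, 18], "claw": 3.8}
    - {"travel": [0, 0, -0.07], "dr": [0, 0, 25], "claw": 3.8}
    - {"travel": [0, 0, -0.09], "dr": [0, 0, 32], "claw": 3.8}
    - {"travel": [0, 0, -0.11], "dr": [0, 0, 39], "claw": 3.8}
    - {"travel": [0, 0, -0.13], "dr": [0, 0, 46], "claw": 3.8}
    - {"travel": [0, 0, -0.15], "dr": [0, 0, 53], "claw": 3.8}
    - {"travel": [0, 0, -0.17], "dr": [0, 0, 60], "claw": 3.8}
    - {"travel": [0, 0, -0.19], "dr": [0, 0, 67], "claw": 3.8}
    - {"travel": [0, 0, -0.21], "dr": [0, 0, 74], "claw": 3.8}
    - {"travel": [0, 0, -0.22], "dr": [0, 0, 80], "claw": 3.8}

```text
time_s: 12.08
tool_pos: [0.5276, -0.2016, 0.2018]
tool_rot: [-180.0, -0.0, 99.4]
force: [-1.2, 0.6, 2.0]
grip_width: 0.044
```

```bash
python3 s.py
```

```text
12.0833 [ 0.52764 -0.20158  0.20179] [-1.7999e+02 -1.0000e-02  9.9450e+01] j7 23.3 F [-1.2  0.6  2. ] M [0.12 0.07 0.05] w 0.044
F in tool [ 0.8 -1.1 -2. ] nut c in tool mm [-1.09  1.5   5.79]
```

>>> send_rows:
  series:
    - {"travel": [0, 0, -0.02], "dr": [0, 0, 5], "claw": 3.8}
    - {"travel": [0, 0, -0.05], "dr": [0, 0, 12], "claw": 3.8}
    - {"travel": [0, 0, -0.07], "dr": [0, 0, 19], "claw": 3.8}
    - {"travel": [0, 0, -0.09], "dr": [0, 0, 26], "claw": 3.8}
    - {"travel": [0, 0, -0.11], "dr": [0, 0, 33], "claw": 3.8}
    - {"travel": [0, 0, -0.13], "dr": [0, 0, 40], "claw": 3.8}
    - {"travel": [0, 0, -0.15], "dr": [0, 0, 47], "claw": 3.8}
    - {"travel": [0, 0, -0.17], "dr": [0, 0, 54], "claw": 3.8}
    - {"travel": [0, 0, -0.19], "dr": [0, 0, 61], "claw": 3.8}
    - {"travel": [0, 0, -0.21], "dr": [0, 0, 68], "claw": 3.8}
    - {"travel": [0, 0, -0.23], "dr": [0, 0, 75], "claw": 3.8}
    - {"travel": [0, 0, -0.24], "dr": [0, 0, 80], "claw": 3.8}

```text
time_s: 13.08
tool_pos: [0.5279, -0.2014, 0.204]
tool_rot: [-180.0, -0.0, 19.5]
force: [0.1, 0.7, 0.3]
grip_width: 0.0441
```

```bash
python3 s.py
```

```text
13.0833 [ 0.52789 -0.20139  0.20403] [-1.7999e+02 -2.0000e-02  1.9470e+01] j7 -55.5 F [0.1 0.7 0.3] M [ 0.08 -0.07  0.04] w 0.0441
F in tool [ 0.3 -0.7 -0.3] nut c in tool mm [0.99 1.43 8.03]
```

>>> send_rows:
  series:
    - {"travel": [0, 0, -0.02], "dr": [0, 0, 5], "claw": 3.8}
    - {"travel": [0, 0, -0.04], "dr": [0, 0, 12], "claw": 3.8}
    - {"travel": [0, 0, -0.06], "dr": [0, 0, 19], "claw": 3.8}
    - {"travel": [0, 0, -0.08], "dr": [0, 0, 26], "claw": 3.8}
    - {"travel": [0, 0, -0.1], "dr": [0, 0, 33], "claw": 3.8}
    - {"travel": [0, 0, -0.12], "dr": [0, 0, 40], "claw": 3.8}
    - {"travel": [0, 0, -0.14], "dr": [0, 0, 47], "claw": 3.8}
    - {"travel": [0, 0, -0.16], "dr": [0, 0, 54], "claw": 3.8}
    - {"travel": [0, 0, -0.18], "dr": [0, 0, 61], "claw": 3.8}
    - {"travel": [0, 0, -0.2], "dr": [0, 0, 68], "claw": 3.8}
    - {"travel": [0, 0, -0.22], "dr": [0, 0, 75], "claw": 3.8}
    - {"travel": [0, 0, -0.23], "dr": [0, 0, 80], "claw": 3.8}

```text
time_s: 14.08
tool_pos: [0.528, -0.2017, 0.2063]
tool_rot: [-180.0, -0.0, -60.5]
force: [0.8, -1.3, 0.2]
grip_width: 0.044
```

```bash
python3 s.py
```

```text
14.0833 [ 0.52798 -0.20171  0.20634] [-1.7998e+02 -2.0000e-02 -6.0540e+01] j7 -134.5 F [ 0.8 -1.3  0.2] M [ 0.04 -0.13  0.01] w 0.044
F in tool [ 1.5 -0.1 -0.2] nut c in tool mm [ 1.24 -0.8  10.34]
```

>>> send_rows:
  series:
    - {"travel": [0, 0, 0], "dr": [0, 0, 0], "claw": 5.0}
    - {"travel": [0, 0, 0], "dr": [0, 0, 0], "claw": 6.4}
    - {"travel": [0, 0, 0], "dr": [0, 0, 0], "claw": 6.6}
    - {"travel": [0, 0, 0], "dr": [0, 0, -4], "claw": 6.6}
    - {"travel": [0, 0, 0], "dr": [0, 0, -11], "claw": 6.6}
    - {"travel": [0, 0, 0], "dr": [0, 0, -18], "claw": 6.6}
    - {"travel": [0, 0, 0], "dr": [0, 0, -25], "claw": 6.6}
    - {"travel": [0, 0, 0], "dr": [0, 0, -32], "claw": 6.6}
    - {"travel": [0, 0, 0], "dr": [0, 0, -39], "claw": 6.6}
    - {"travel": [0, 0, 0], "dr": [0, 0, -46], "claw": 6.6}
    - {"travel": [0, 0, 0], "dr": [0, 0, -53], "claw": 6.6}
    - {"travel": [0, 0, 0], "dr": [0, 0, -60], "claw": 6.6}

```text
time_s: 15.08
tool_pos: [0.5276, -0.2018, 0.2063]
tool_rot: [-180.0, 0.0, 0.3]
force: [0.6, -0.2, 0.1]
grip_width: 0.0653
```

>>> send_rows:
  series:
    - {"travel": [0, 0, 0], "dr": [0, 0, -7], "claw": 6.6}
    - {"travel": [0, 0, 0], "dr": [0, 0, -14], "claw": 6.6}
    - {"travel": [0, 0, 0], "dr": [0, 0, -21], "claw": 6.6}
    - {"travel": [0, 0, 0], "dr": [0, 0, -28], "claw": 6.6}
    - {"travel": [0, 0, 0], "dr": [0, 0, -35], "claw": 6.6}
    - {"travel": [0, 0, 0], "dr": [0, 0, -42], "claw": 6.6}
    - {"travel": [0, 0, 0], "dr": [0, 0, -49], "claw": 6.6}
    - {"travel": [0, 0, 0], "dr": [0, 0, -56], "claw": 6.6}
    - {"travel": [0, 0, 0], "dr": [0, 0, -63], "claw": 6.6}
    - {"travel": [0, 0, 0], "dr": [0, 0, -70], "claw": 6.6}
    - {"travel": [0, 0, 0], "dr": [0, 0, -77], "claw": 6.6}
    - {"travel": [0, 0, 0], "dr": [0, 0, -84], "claw": 6.6}

```text
time_s: 16.08
tool_pos: [0.5276, -0.2018, 0.2063]
tool_rot: [-180.0, -0.0, 84.3]
force: [-0.3, 1.0, -0.8]
grip_width: 0.0659
```

>>> send_rows:
  series:
    - {"travel": [0, 0, 0], "dr": [0, 0, -7], "claw": 6.6}
    - {"travel": [0, 0, 0], "dr": [0, 0, -14], "claw": 6.6}
    - {"travel": [0, 0, 0], "dr": [0, 0, -21], "claw": 6.6}
    - {"travel": [0, 0, 0], "dr": [0, 0, -28], "claw": 6.6}
    - {"travel": [0, 0, 0], "dr": [0, 0, -35], "claw": 6.6}
    - {"travel": [0, 0, 0], "dr": [0, 0, -42], "claw": 6.6}
    - {"travel": [0, 0, 0], "dr": [0, 0, -49], "claw": 6.6}
    - {"travel": [0, 0, 0], "dr": [0, 0, -56], "claw": 6.6}
    - {"travel": [0, 0, 0], "dr": [0, 0, -63], "claw": 6.6}
    - {"travel": [0, 0, 0], "dr": [0, 0, -70], "claw": 6.6}
    - {"travel": [0, 0, 0], "dr": [0, 0, -77], "claw": 6.6}
    - {"travel": [0, 0, 0], "dr": [0, 0, -84], "claw": 6.6}

```text
time_s: 17.08
tool_pos: [0.5276, -0.2019, 0.2063]
tool_rot: [-180.0, -0.0, 168.3]
force: [0.4, 0.8, -0.3]
grip_width: 0.0659
```

>>> send_rows:
  series:
    - {"travel": [0, 0, 0], "dr": [0, 0, -6], "claw": 6.6}
    - {"travel": [0, 0, 0], "dr": [0, 0, -12], "claw": 5.5}
    - {"travel": [0, 0, 0], "dr": [0, 0, -12], "claw": 4.5}
    - {"travel": [0, 0, 0], "dr": [0, 0, -12], "claw": 3.8}
    - {"travel": [0, 0, 0], "dr": [0, 0, -12], "claw": 3.8}
    - {"travel": [0, 0, 0], "dr": [0, 0, -12], "claw": 3.8}
    - {"travel": [0, 0, 0], "dr": [0, 0, -12], "claw": 3.8}

```text
time_s: 17.67
tool_pos: [0.5276, -0.2018, 0.2063]
tool_rot: [-180.0, -0.0, 179.8]
force: [0.1, 0.1, 0.5]
grip_width: 0.0443
```

```bash
python3 s.py
```

```text
17.6667 [ 0.52764 -0.20177  0.20631] [-1.8000e+02 -1.0000e-02  1.7977e+02] j7 102.4 F [0.1 0.1 0.5] M [ 0.16 -0.06  0.  ] w 0.0443
F in tool [-0.1  0.1 -0.5] nut c in tool mm [-1.66 -0.62 10.31]
```

>>> send_rows:
  series:
    - {"travel": [0, 0, -0.01], "dr": [0, 0, 4], "claw": 3.8}
    - {"travel": [0, 0, -0.03], "dr": [0, 0, 11], "claw": 3.8}
    - {"travel": [0, 0, -0.05], "dr": [0, 0, 18], "claw": 3.8}
    - {"travel": [0, 0, -0.07], "dr": [0, 0, 25], "claw": 3.8}
    - {"travel": [0, 0, -0.09], "dr": [0, 0, 32], "claw": 3.8}
    - {"travel": [0, 0, -0.11], "dr": [0, 0, 39], "claw": 3.8}
    - {"travel": [0, 0, -0.13], "dr": [0, 0, 46], "claw": 3.8}
    - {"travel": [0, 0, -0.15], "dr": [0, 0, 53], "claw": 3.8}
    - {"travel": [0, 0, -0.17], "dr": [0, 0, 60], "claw": 3.8}
    - {"travel": [0, 0, -0.19], "dr": [0, 0, 67], "claw": 3.8}
    - {"travel": [0, 0, -0.21], "dr": [0, 0, 74], "claw": 3.8}
    - {"travel": [0, 0, -0.22], "dr": [0, 0, 80], "claw": 3.8}

```text
time_s: 18.67
tool_pos: [0.5279, -0.2018, 0.2085]
tool_rot: [180.0, 0.0, 99.5]
force: [-0.1, -0.0, -0.7]
grip_width: 0.0437
```

```bash
python3 s.py
```

```text
18.6667 [ 0.52787 -0.2018   0.2085 ] [1.7998e+02 1.0000e-02 9.9450e+01] j7 23.5 F [-0.1 -0.  -0.7] M [ 0.02 -0.29 -0.04] w 0.0437
F in tool [-0.  -0.1  0.7] nut c in tool mm [-0.82  1.31 12.5 ]
```

>>> send_rows:
  series:
    - {"travel": [0, 0, -0.02], "dr": [0, 0, 5], "claw": 3.8}
    - {"travel": [0, 0, -0.04], "dr": [0, 0, 12], "claw": 3.8}
    - {"travel": [0, 0, -0.06], "dr": [0, 0, 19], "claw": 3.8}
    - {"travel": [0, 0, -0.08], "dr": [0, 0, 26], "claw": 3.8}
    - {"travel": [0, 0, -0.1], "dr": [0, 0, 33], "claw": 3.8}
    - {"travel": [0, 0, -0.12], "dr": [0, 0, 40], "claw": 3.8}
    - {"travel": [0, 0, -0.14], "dr": [0, 0, 47], "claw": 3.8}
    - {"travel": [0, 0, -0.16], "dr": [0, 0, 54], "claw": 3.8}
    - {"travel": [0, 0, -0.18], "dr": [0, 0, 61], "claw": 3.8}
    - {"travel": [0, 0, -0.2], "dr": [0, 0, 68], "claw": 3.8}
    - {"travel": [0, 0, -0.22], "dr": [0, 0, 75], "claw": 3.8}
    - {"travel": [0, 0, -0.23], "dr": [0, 0, 80], "claw": 3.8}

```text
time_s: 19.67
tool_pos: [0.5277, -0.202, 0.2107]
tool_rot: [180.0, 0.0, 19.4]
force: [0.8, -0.3, -0.3]
grip_width: 0.0436
```

```bash
python3 s.py
```

```text
19.6667 [ 0.52765 -0.20204  0.21072] [1.7998e+02 1.0000e-02 1.9450e+01] j7 -55.4 F [ 0.8 -0.3 -0.3] M [-0.15 -0.03 -0.  ] w 0.0436
F in tool [0.6 0.6 0.3] nut c in tool mm [ 1.44  0.88 14.72]
```

Turned about 547° in all, so it has risen about 15 mm. Now a gentle test lift, to feel for the thread.

>>> send_rows:
  series:
    - {"travel": [0, 0, -0.05], "dr": [0, 0, 0], "claw": 3.8}
    - {"travel": [0, 0, -0.1], "dr": [0, 0, 0], "claw": 3.8}
    - {"travel": [0, 0, -0.15], "dr": [0, 0, 0], "claw": 3.8}
    - {"travel": [0, 0, -0.15], "dr": [0, 0, 0], "claw": 3.8}

```text
time_s: 20.0
tool_pos: [0.5276, -0.2018, 0.2123]
tool_rot: [-180.0, 0.0, 19.9]
force: [0.2, 0.7, -1.3]
grip_width: 0.0437
```

```bash
python3 s.py
```

```text
20.0 [ 0.52765 -0.20176  0.21227] [-1.7999e+02  1.0000e-02  1.9910e+01] j7 -54.9 F [ 0.2  0.7 -1.3] M [-0.01  0.04  0.04] w 0.0437
F in tool [ 0.4 -0.6  1.3] nut c in tool mm [ 1.34  1.17 16.27]
```

>>> send_rows:
  series:
    - {"travel": [0, 0, -0.05], "dr": [0, 0, 0], "claw": 3.8}
    - {"travel": [0, 0, -0.1], "dr": [0, 0, 0], "claw": 3.8}
    - {"travel": [0, 0, -0.1], "dr": [0, 0, 0], "claw": 3.8}

```text
time_s: 20.25
tool_pos: [0.5277, -0.2019, 0.2134]
tool_rot: [180.0, -0.0, 19.8]
force: [0.4, -0.3, -1.7]
grip_width: 0.0439
```

```bash
python3 s.py
```

```text
20.25 [ 0.52771 -0.2019   0.2134 ] [179.99  -0.    19.84] j7 -55.0 F [ 0.4 -0.3 -1.7] M [-0.01  0.03  0.  ] w 0.0439
F in tool [0.3 0.4 1.7] nut c in tool mm [ 1.33  1.01 17.4 ]
```

>>> send_rows:
  series:
    - {"travel": [0, 0, 0], "dr": [0, 0, 0], "claw": 3.8}
    - {"travel": [0, 0, -0.05], "dr": [0, 0, 0], "claw": 3.8}
    - {"travel": [0, 0, -0.1], "dr": [0, 0, 0], "claw": 3.8}
    - {"travel": [0, 0, -0.15], "dr": [0, 0, 0], "claw": 3.8}
  grip_force: 10

```text
time_s: 20.58
tool_pos: [0.5277, -0.2019, 0.2148]
tool_rot: [180.0, 0.0, 19.8]
force: [0.2, 0.9, -1.6]
grip_width: 0.0441
```

```bash
python3 s.py; python3 s.py|head -1; python3 -c "
from h import *
c,im=grab('wrist','w2.png')
a=np.clip(im[120:320,200:440].astype(float)*2,0,255).astype(np.uint8)
cv2.imwrite('pics/w2c.png',cv2.resize(a,None,fx=2.5,fy=2.5))"
```

```text
20.5833 [ 0.52767 -0.20188  0.21485] [180.     0.    19.82] j7 -55.0 F [ 0.2  0.9 -1.6] M [0.03 0.01 0.03] w 0.0441
F in tool [ 0.5 -0.8  1.6] nut c in tool mm [ 1.36  1.05 18.85]
20.5833 [ 0.52767 -0.20188  0.21485] [180.     0.    19.82] j7 -55.0 F [ 0.2  0.9 -1.6] M [0.03 0.01 0.03] w 0.0441
```

View pics/w2c.png

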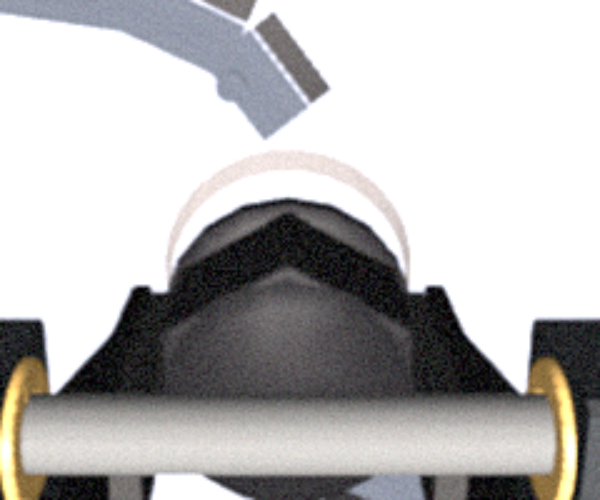

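The crop shows the nut held between the pads, its flange clear of the hub. Fz holds at about −1.6 N (close to the nut's weight) over 4 mm of free lift, so it is off the thread and I can lift straight up.

>>> send_rows:
  series:
    - {"travel": [0, 0, -0.1], "dr": [0, 0, 0], "claw": 3.8}
    - {"travel": [0, 0, -0.25], "dr": [0, 0, 0], "claw": 3.8}
    - {"travel": [0, 0, -0.4], "dr": [0, 0, 0], "claw": 3.8}
    - {"travel": [0, 0, -0.6], "dr": [0, 0, 0], "claw": 3.8}
    - {"travel": [0, 0, -0.9], "dr": [0, 0, 0], "claw": 3.8}
    - {"travel": [0, 0, -1.3], "dr": [0, 0, 0], "claw": 3.8}
    - {"travel": [0, 0, -2], "dr": [0, 0, 0], "claw": 3.8}
    - {"travel": [0, 0, -3], "dr": [0, 0, 0], "claw": 3.8}
    - {"travel": [0, 0, -4], "dr": [0, 0, 0], "claw": 3.8}
    - {"travel": [0, 0, -5], "dr": [0, 0, 0], "claw": 3.8}
  grip_force: 15

```text
time_s: 21.47
tool_pos: [0.5279, -0.2019, 0.2664]
tool_rot: [180.0, -0.0, 19.8]
force: [-0.2, 0.3, -0.1]
grip_width: 0.0434
```

```bash
python3 s.py
python3 - <<'E'
from h import *
c=cal('top')
im=cv2.imread('pics/top0.png')
# pan edges from crop picture pixels: rim corners (left-top, left-bottom, right-top)
p=np.array([[97,163],[72,412],[238,174],[228,440]])/3.8+[220,140]-.37
print(plane(c,p,.04)); 
s=np.array([[97,185],[217,195],[217,222],[97,222]])/3.8+[220,140]-.37
print('scraper',plane(c,s,.01))
E
```

```text
21.4667 [ 0.52792 -0.20193  0.26636] [ 1.7996e+02 -4.0000e-02  1.9820e+01] j7 -54.5 F [-0.2  0.3 -0.1] M [ 0.02 -0.04 -0.03] w 0.0434
F in tool [-0.1 -0.4  0.1] nut c in tool mm [ 1.09  0.86 70.36]
[[0.65823977 0.24277047 0.04      ]
 [0.42895488 0.26165608 0.04      ]
 [0.64751352 0.11211146 0.04      ]
 [0.40314991 0.11963388 0.04      ]]
scraper [[0.64216574 0.2472455  0.01      ]
 [0.63227758 0.13408275 0.01      ]
 [0.60662755 0.13387561 0.01      ]
 [0.60699717 0.24664686 0.01      ]]
```

>>> send_rows:
  series:
    - {"travel": [0.5, -2, -0.5], "dr": [0, 0, -3], "claw": 3.8}
    - {"travel": [1.3, -5, -1], "dr": [0, 0, -9], "claw": 3.8}
    - {"travel": [2.2, -8.5, -1], "dr": [0, 0, -15], "claw": 3.8}
    - {"travel": [3.1, -12, -1], "dr": [0, 0, -21], "claw": 3.8}
    - {"travel": [4, -15.5, -1], "dr": [0, 0, -27], "claw": 3.8}
    - {"travel": [4.9, -19, -1], "dr": [0, 0, -33], "claw": 3.8}
    - {"travel": [5.7, -22.5, -1], "dr": [0, 0, -39], "claw": 3.8}
    - {"travel": [6.6, -26, -1], "dr": [0, 0, -45], "claw": 3.8}
    - {"travel": [7.5, -29.5, -1], "dr": [0, 0, -51], "claw": 3.8}
    - {"travel": [8.4, -33, -1], "dr": [0, 0, -57], "claw": 3.8}
    - {"travel": [9.2, -36, -1], "dr": [0, 0, -62], "claw": 3.8}
    - {"travel": [9.6, -38, -1], "dr": [0, 0, -65], "claw": 3.8}

```text
time_s: 22.47
tool_pos: [0.4879, 0.1928, 0.276]
tool_rot: [179.9, -0.1, 85.3]
force: [0.2, 0.3, -1.2]
grip_width: 0.0436
```

>>> send_rows:
  series:
    - {"travel": [0, 0, 0], "dr": [0, 0, 0], "claw": 3.8}
    - {"travel": [0, 0, 0], "dr": [0, 0, 0], "claw": 3.8}
    - {"travel": [0, 0, 0], "dr": [0, 0, 0], "claw": 3.8}

```text
time_s: 22.72
tool_pos: [0.4896, 0.1868, 0.2749]
tool_rot: [180.0, 0.1, 84.7]
force: [1.0, 0.3, -0.5]
grip_width: 0.0441
```

```bash
python3 s.py; python3 -c "
from h import *
c,im=grab('wrist','w3.png'); np.savez('w3',K=c[0],d=c[1],T=c[2])
cc,it=grab('top','t3.png')"
```

```text
22.7167 [0.48955 0.1868  0.2749 ] [1.7998e+02 7.0000e-02 8.4700e+01] j7 -31.3 F [ 1.   0.3 -0.5] M [-0.05 -0.06  0.01] w 0.0441
F in tool [0.4 1.  0.5] nut c in tool mm [-383.76   75.5    79.41]
```

View pics/w3.png

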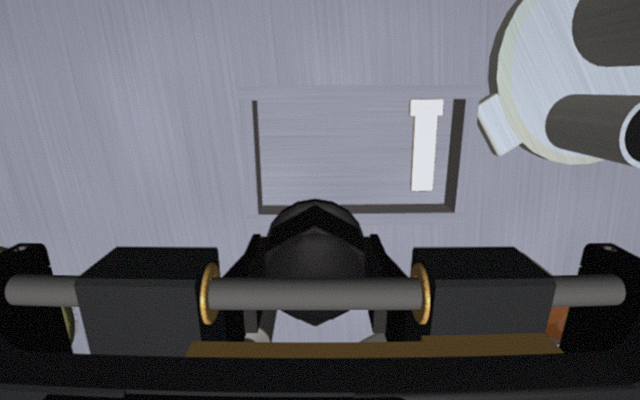

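The wrist view shows the pan interior: left wall from (255,100) to (260,210), right wall from (463,98) to (453,212), near wall at row ~210, and the scraper at (425,145). I'll cast these and compare them with the tool position.

Run:
```python
from h import *
z=np.load('w3.npz'); c=(z['K'],z['d'],z['T'])
print('floor',plane(c,[[260,98],[260,206],[446,206],[452,98]],.003)[:,:2].round(3).tolist())
print('rim',plane(c,[[238,86],[258,213],[456,213],[480,86]],.04)[:,:2].round(3).tolist())
print('scraper',plane(c,[[410,100],[443,100],[433,190],[411,190]],.008)[:,:2].round(3).tolist())
print('tcp floor px',proj(c,[.4896,.1868,.003]), proj(c,[.4896,.1868,.265]))
```

```text
floor [[0.432, 0.264], [0.414, 0.13], [0.655, 0.108], [0.662, 0.244]]
rim [[0.416, 0.279], [0.418, 0.133], [0.654, 0.111], [0.679, 0.256]]
scraper [[0.609, 0.246], [0.649, 0.243], [0.636, 0.132], [0.608, 0.135]]
tcp floor px [[313.90261742 157.54059376]] [[313.18869074 243.79908461]]
```

```bash
python3 -c "
import cv2,numpy as np
a=cv2.imread('pics/w3.png')[70:250,220:500]
g=cv2.createCLAHE(4,(4,4)).apply(cv2.cvtColor(a,cv2.COLOR_BGR2GRAY))
cv2.imwrite('pics/w3c.png',cv2.resize(g,None,fx=2.8,fy=2.8,interpolation=cv2.INTER_CUBIC))"
```

```text
(no output)
```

View pics/w3c.png

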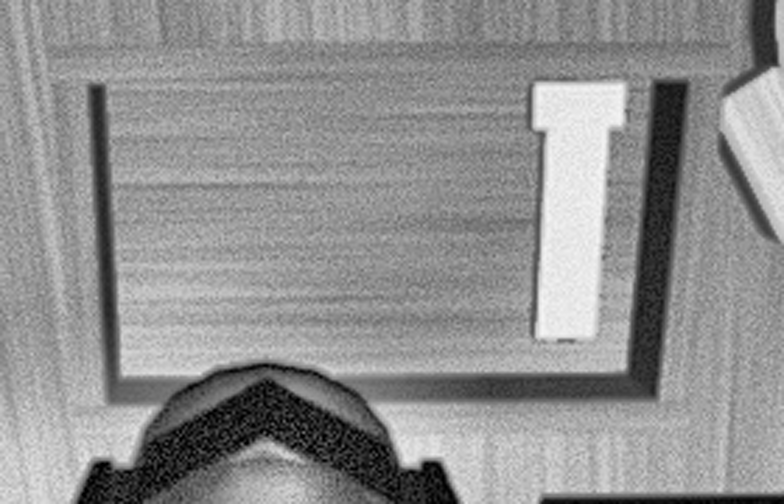

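>>> send_rows:
  series:
    - {"travel": [0.4, 1.5, 2], "dr": [0, 0, 0], "claw": 3.8}
    - {"travel": [0.4, 1.5, 5], "dr": [0, 0, 0], "claw": 3.8}
    - {"travel": [0.4, 1.5, 8.5], "dr": [0, 0, 0], "claw": 3.8}
    - {"travel": [0.4, 1.5, 12], "dr": [0, 0, 0], "claw": 3.8}
    - {"travel": [0.4, 1.5, 15.5], "dr": [0, 0, 0], "claw": 3.8}
    - {"travel": [0.4, 1.5, 18.5], "dr": [0, 0, 0], "claw": 3.8}
    - {"travel": [0.4, 1.5, 21], "dr": [0, 0, 0], "claw": 3.8}
    - {"travel": [0.4, 1.5, 22.8], "dr": [0, 0, 0], "claw": 3.8}
    - {"travel": [0.4, 1.5, 23.8], "dr": [0, 0, 0], "claw": 3.8}
    - {"travel": [0.4, 1.5, 24.3], "dr": [0, 0, 0], "claw": 3.8}
    - {"travel": [0.4, 1.5, 24.3], "dr": [0, 0, 0], "claw": 3.8}

```text
time_s: 23.73
tool_pos: [0.5044, 0.1898, 0.0312]
tool_rot: [-179.9, 0.0, 84.7]
force: [-0.3, -0.5, -1.0]
grip_width: 0.0439
```

```bash
python3 s.py
```

```text
23.7333 [0.50445 0.18984 0.03122] [-1.7994e+02  3.0000e-02  8.4730e+01] j7 -41.3 F [-0.3 -0.5 -1. ] M [-0.02 -0.03 -0.01] w 0.0439
F in tool [-0.5 -0.3  1. ] nut c in tool mm [-388.4    60.59 -164.61]
```

Going down gently in small steps, feeling for the floor (expected at TCP z ≈ 0.0125–0.0145).

>>> send_rows:
  series:
    - {"travel": [0, 0, 0.3], "dr": [0, 0, 0], "claw": 3.8}
    - {"travel": [0, 0, 0.6], "dr": [0, 0, 0], "claw": 3.8}
    - {"travel": [0, 0, 0.9], "dr": [0, 0, 0], "claw": 3.8}
    - {"travel": [0, 0, 1.2], "dr": [0, 0, 0], "claw": 3.8}
    - {"travel": [0, 0, 1.4], "dr": [0, 0, 0], "claw": 3.8}
    - {"travel": [0, 0, 1.5], "dr": [0, 0, 0], "claw": 3.8}
    - {"travel": [0, 0, 1.5], "dr": [0, 0, 0], "claw": 3.8}

```text
time_s: 24.32
tool_pos: [0.5043, 0.1907, 0.0166]
tool_rot: [-180.0, 0.0, 84.8]
force: [-0.2, -0.0, -0.6]
grip_width: 0.0439
```

>>> send_rows:
  series:
    - {"travel": [0, 0, 0.05], "dr": [0, 0, 0], "claw": 3.8}
    - {"travel": [0, 0, 0.1], "dr": [0, 0, 0], "claw": 3.8}
    - {"travel": [0, 0, 0.1], "dr": [0, 0, 0], "claw": 3.8}

```text
time_s: 24.57
tool_pos: [0.5045, 0.1908, 0.0158]
tool_rot: [180.0, 0.0, 84.8]
force: [0.0, 0.3, -1.4]
grip_width: 0.044
```

>>> send_rows:
  series:
    - {"travel": [0, 0, 0.05], "dr": [0, 0, 0], "claw": 3.8}
    - {"travel": [0, 0, 0.1], "dr": [0, 0, 0], "claw": 3.8}
    - {"travel": [0, 0, 0.1], "dr": [0, 0, 0], "claw": 3.8}

```text
time_s: 24.82
tool_pos: [0.5044, 0.1907, 0.0147]
tool_rot: [-180.0, 0.0, 84.8]
force: [0.3, -0.5, -1.5]
grip_width: 0.0437
```

>>> send_rows:
  series:
    - {"travel": [0, 0, 0.05], "dr": [0, 0, 0], "claw": 3.8}
    - {"travel": [0, 0, 0.1], "dr": [0, 0, 0], "claw": 3.8}
    - {"travel": [0, 0, 0.1], "dr": [0, 0, 0], "claw": 3.8}

```text
time_s: 25.07
tool_pos: [0.5044, 0.1907, 0.0137]
tool_rot: [-180.0, 0.0, 84.8]
force: [-0.0, -0.4, -1.3]
grip_width: 0.044
```

>>> send_rows:
  series:
    - {"travel": [0, 0, 0.05], "dr": [0, 0, 0], "claw": 3.8}
    - {"travel": [0, 0, 0.05], "dr": [0, 0, 0], "claw": 3.8}
    - {"travel": [0, 0, 0.05], "dr": [0, 0, 0], "claw": 3.8}

```text
time_s: 25.32
tool_pos: [0.5045, 0.1908, 0.0135]
tool_rot: [180.0, 0.0, 84.8]
force: [-0.3, -0.6, 2.4]
grip_width: 0.0443
```

>>> send_rows:
  series:
    - {"travel": [0, 0, 0.05], "dr": [0, 0, 0], "claw": 3.8}
    - {"travel": [0, 0, 0.05], "dr": [0, 0, 0], "claw": 3.8}
    - {"travel": [0, 0, 0.05], "dr": [0, 0, 0], "claw": 3.8}

```text
time_s: 25.57
tool_pos: [0.5045, 0.1908, 0.0134]
tool_rot: [180.0, 0.0, 84.8]
force: [-2.7, -1.0, 5.2]
grip_width: 0.044
```

Floor felt at z ≈ 0.0135. I'll ease off half a millimetre, open, and rise.

>>> send_rows:
  series:
    - {"travel": [0, 0, -0.06], "dr": [0, 0, 0], "claw": 3.8}
    - {"travel": [0, 0, -0.06], "dr": [0, 0, 0], "claw": 4.4}
    - {"travel": [0, 0, -0.06], "dr": [0, 0, 0], "claw": 4.8}
    - {"travel": [0, 0, -0.06], "dr": [0, 0, 0], "claw": 5.4}
    - {"travel": [0, 0, -0.06], "dr": [0, 0, 0], "claw": 6.2}
    - {"travel": [0, 0, -0.06], "dr": [0, 0, 0], "claw": 6.2}
    - {"travel": [0, 0, -0.06], "dr": [0, 0, 0], "claw": 6.2}
  grip_force: 5

```text
time_s: 26.15
tool_pos: [0.5045, 0.1908, 0.0133]
tool_rot: [-180.0, 0.0, 84.8]
force: [0.0, -0.3, -0.4]
grip_width: 0.0605
```

>>> send_rows:
  series:
    - {"travel": [0, 0, -0.5], "dr": [0, 0, 0], "claw": 6.4}
    - {"travel": [0, 0, -1.5], "dr": [0, 0, 0], "claw": 6.4}
    - {"travel": [0, 0, -3], "dr": [0, 0, 0], "claw": 6.4}
    - {"travel": [0, 0, -5], "dr": [0, 0, 0], "claw": 6.4}
    - {"travel": [0, 0, -8], "dr": [0, 0, 0], "claw": 6.4}
    - {"travel": [0, 0, -11], "dr": [0, 0, 0], "claw": 6.4}
    - {"travel": [0, 0, -14], "dr": [0, 0, 0], "claw": 6.4}
    - {"travel": [0, 0, -17], "dr": [0, 0, 0], "claw": 6.4}
    - {"travel": [0, 0, -20], "dr": [0, 0, 0], "claw": 6.4}
    - {"travel": [0, 0, -20], "dr": [0, 0, 0], "claw": 6.4}
    - {"travel": [0, 0, -20], "dr": [0, 0, 0], "claw": 6.4}
    - {"travel": [0, 0, -20], "dr": [0, 0, 0], "claw": 6.4}

```text
time_s: 27.15
tool_pos: [0.5042, 0.1907, 0.2135]
tool_rot: [180.0, 0.0, 84.8]
force: [0.1, -0.5, -0.8]
grip_width: 0.0643
```

```bash
python3 s.py
python3 - <<'E'
from h import *
c,im=grab('wrist'); cs,s=grab('scene')
cv2.imwrite('pics/end.png',np.vstack([cv2.resize(im,(480,300)),cv2.resize(s[90:290,180:500],(480,300))]))
print('scraper px then',proj(c,[[.609,.246,.008],[.636,.132,.008]]))
E
```

```text
27.15 [0.50417 0.1907  0.21347] [1.7999e+02 3.0000e-02 8.4830e+01] j7 -33.6 F [ 0.1 -0.5 -0.8] M [-0.01 -0.1  -0.08] w 0.0643
F in tool [-0.5  0.1  0.8] nut c in tool mm [-389.22   60.47   17.69]
scraper px then [[411.23051228 106.51206534]
 [437.16815647 209.94664866]]
```

View pics/end.png

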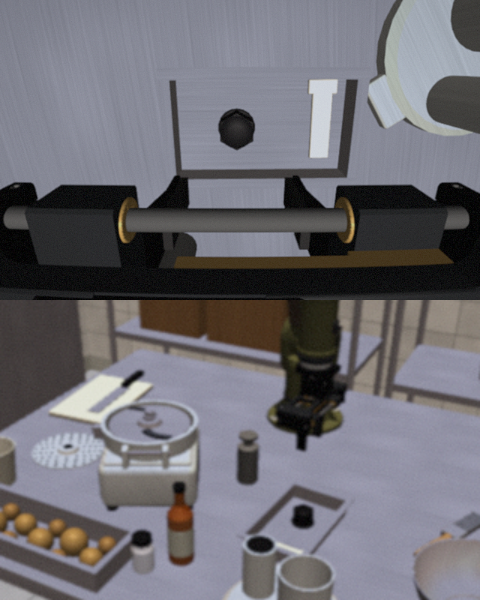

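The nut stands upright, flange down, in the pan (upper view, (237,128)). The scraper is where predicted, the stud is bare, and the bystanders have not moved. Handing in.

```bash
python3 -c "
from h import *
env.sign_off()"
```

```text
the job is handed in; nothing more can be done
```

The nut is off its stud and stands flange down on the pan floor, clear of the scraper. I handed the job in at about 27 s of the 72 s allowed.

- **Unscrewing:** I turned the nut clockwise seen from above. It gave at about 0.43 N m and then ran freely. I followed the thread up for about 547° in three strokes with a light 6 N grip. In the force readings between moves the side force stayed at or below about 2 N once the nut was loose. During the breaking turn it reached about 4.7 N.
- **Lifting:** A careful 4 mm test lift met only about 1.6 N, close to the nut's own weight. I took that as off the thread and lifted straight up.
- **Setting down:** I lowered the nut in small steps until I felt the floor. The highest reading was about 5 N, and I eased off before opening the fingers.

**Last checks:** The final pictures show the nut upright in the pan, the stud bare, the scraper where it was measured before, and the pan and other things apparently where they were. The gripper was about 20 cm above the pan and touching nothing.

**Disagreement:** The camera's estimate of the nut centre was about 1.5 mm off in x from where the grip felt it. I corrected that by feel.

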